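# Find the full coin tin for the dreidel game

## Task

One of the three identical lidded tins on the sill is full of coins for the dreidel game; the other two are empty. Lift them to feel which one is heavy, and set the full tin gently down so that it stands upright inside the terracotta saucer. The two empty tins must end up standing upright on the sill.

Things in the scene. Friction and masses are not known exactly. Their poses are not given: they have to be found in the camera images.
- tin_a_mid (a point): centre (half-way up) of one of three outwardly identical silver aluminium tins, upright closed cylinders, 56 mm in diameter and 70 mm high, standing on the sill (z = 0); z axis up along the tin. The lid is pressed on tight and does not come off. An empty tin weighs 50 to 70 g, the full one 500 to 700 g; look, place and letter do not tell which it is.
- tin_b_mid (a point): centre (half-way up) of one of three outwardly identical silver aluminium tins, upright closed cylinders, 56 mm in diameter and 70 mm high, standing on the sill (z = 0); z axis up along the tin. The lid is pressed on tight and does not come off. An empty tin weighs 50 to 70 g, the full one 500 to 700 g; look, place and letter do not tell which it is.
- tin_c_mid (a point): centre (half-way up) of one of three outwardly identical silver aluminium tins, upright closed cylinders, 56 mm in diameter and 70 mm high, standing on the sill (z = 0); z axis up along the tin. The lid is pressed on tight and does not come off. An empty tin weighs 50 to 70 g, the full one 500 to 700 g; look, place and letter do not tell which it is.
- saucer_floor (a point): centre of the inner floor (upper side) of the round terracotta saucer, 6 mm above the sill; z axis up. The saucer is loose (450 g), 140 mm across its rim, which stands 18 mm above the sill; its flat inner floor is about 114 mm across; the wall is 5 mm thick.
Mind the look-alikes: they are no part of the job. Of the things shaped like the part that bears saucer_floor, the terracotta one is meant.

How it is judged:
On the way:
1. a tin is lifted clear of the sill (((height (world z) of tin_a_mid above 0.055 m and contact force between tin_a and the fingers above 0.5 N) or (height (world z) of tin_b_mid above 0.055 m and contact force between tin_b and the fingers above 0.5 N) or (height (world z) of tin_c_mid above 0.055 m and contact force between tin_c and the fingers above 0.5 N))), for 0.1 s.
At the end, for the whole second after the job is handed in: The full tin (its weight, over 3.5 N, borne by the saucer) stands at rest on the saucer's inner floor, within 32 mm of its centre; the saucer lies flat on the sill; both empty tins stand at rest on the sill, outside the saucer; all upright within 8 degrees (height (world z) of saucer_floor between 0 and 0.015 m and angle between each of saucer_floor, tin_a_mid, tin_b_mid, tin_c_mid's own z axis and vertical below 0.15 rad and linear speed of each of tin_a, tin_b, tin_c below 0.02 m/s and ((horizontal distance between tin_a_mid and saucer_floor below 0.032 m and z of tin_a_mid in the frame of saucer_floor between 0.028 and 0.042 m and contact force between tin_a and saucer above 3.5 N and height (world z) of tin_b_mid between 0.025 and 0.045 m and horizontal distance between each of tin_b_mid, tin_c_mid and saucer_floor above 0.085 m and height (world z) of tin_c_mid between 0.025 and 0.045 m) or (horizontal distance between tin_b_mid and saucer_floor below 0.032 m and z of tin_b_mid in the frame of saucer_floor between 0.028 and 0.042 m and contact force between tin_b and saucer above 3.5 N and height (world z) of tin_a_mid between 0.025 and 0.045 m and horizontal distance between each of tin_a_mid, tin_c_mid and saucer_floor above 0.085 m and height (world z) of tin_c_mid between 0.025 and 0.045 m) or (horizontal distance between tin_c_mid and saucer_floor below 0.032 m and z of tin_c_mid in the frame of saucer_floor between 0.028 and 0.042 m and contact force between tin_c and saucer above 3.5 N and height (world z) of tin_a_mid between 0.025 and 0.045 m and horizontal distance between each of tin_a_mid, tin_b_mid and saucer_floor above 0.085 m and height (world z) of tin_b_mid between 0.025 and 0.045 m))); the robot touches nothing.
It fails at once if a tin is dropped into the saucer (falls free, over about 13 mm) ((horizontal distance between tin_a_mid and saucer_floor below 0.09 m and contact force between tin_a and the fingers below 0.1 N and linear speed of tin_a above 0.5 m/s) or (horizontal distance between tin_b_mid and saucer_floor below 0.09 m and contact force between tin_b and the fingers below 0.1 N and linear speed of tin_b above 0.5 m/s) or (horizontal distance between tin_c_mid and saucer_floor below 0.09 m and contact force between tin_c and the fingers below 0.1 N and linear speed of tin_c above 0.5 m/s)).
It also fails if it takes over 64 s, if anything falls off the work surface, if the arm or the gripper's body presses on something with over 40 N, if the wrist force passes 120 N, or if a joint passes its speed limit or range.

## Robot

A 6-joint arm with a two-finger parallel gripper is mounted at the origin on the work surface. World frame = base frame: x ahead of the robot, y to its left, z up, the work surface at z = 0. Lengths are in m, angles in rad, forces in N, time in s.
With the tool pointing down it reaches from about 0.375 to 0.9 m from the base axis. Payload 3.1 kg.
Tool frame: the origin (TCP) lies between the finger pads; the fingertips stand 11 mm ahead of it and the grasp point (between the pads) lies 8 mm behind it; z points along the fingers, y is the direction in which the jaws open and shut (so a half turn about z gives the same grasp; the last joint's range is limited). The gripper opens to 85 mm and grips with 20 to 120 N. Pads are 22 mm wide; open, the fingers measure 114 mm over their backs; the gripper's body (76 mm by 85 mm) begins 54 mm behind the grasp point. The pads swing forward as they close: fully open they stand 13 mm farther back than shut.
Start: joints at [1.065, 0.527, 1.433, -0, 1.181, -0.178], TCP at [0.201, 0.592, 0.242] pointing down, gripper open.
Joint ranges: [-3.08, 3.08], [-0.75, 2.2], [0.22, 2.44], [-1.43, 4.57], [0, 2.65], [-2.85, 2.85]. Speed limits (rad/s): [2.79, 2.79, 3.14, 3.14, 3.14, 3.14].

## Interface

Orientations are given as a unit quaternion [x, y, z, w].
In Python, from station import manip gives the robot as it stands.
- The arm moves only by the tool move_arm, never from a script. Its argument "deltas" is a list of rows, each a list of 5 numbers: the shift along the tool's x, y, z in units of 40 cm (1.0 is 40 cm), then the turn about the tool's z in units of 0.5 rad (1.0 is 0.5 rad), then the opening in per cent of the stroke, from 0 (shut) to 100 (fully open). In form: [[x, y, z, twist, grip], ...]. A call has exactly 8 rows; each row is the pose to reach, as a shift and turn from the pose commanded when the call began, along the tool's axes at that moment; what a row does not reach only later rows make up. A row lasts 1/12 s, in which the tool goes at most 41.7 mm and 7.16 degrees, less where a joint would pass 70% of its speed; a pose out of reach is approached as far as the arm can. A call with a number of a shift or a turn outside -1 to 1 is refused whole. A call with a gripper value outside its range is refused whole. The fingers move at their own pace and stop on an object; "force" is the grip in N (left out, the last holds). Time passes only in rows, so rows that repeat a pose let the fingers close, or fill a call up. It gives the time, the measured TCP pose, the force and the opening at its end, in the units of the state.
- manip.sense(): the state, without advancing time (a new reading comes with each control period).
- manip.snapshot(name): name is "scene" or "side" or "wrist"; returns (picture, depth): 384x512x3 uint8, red, green, blue; 384x512 float32, m along the optical axis (not along the pixel's ray), 0 where there is no reading.
- manip.get_calibration(name): a dict with "vfov" (degrees; the focal length in pixels is half the picture's height over the tangent of half this angle, whatever the lens; pixels are square), "cx", "cy" (the principal point, pixels), "pose" (4x4, takes a point from camera to world coordinates). Camera axes: x right, y down, z forward; pixel columns grow to the right and rows downward; lengths in m; the calibration is good to about 2 mm. A picture is of the moment at which its call begins: read the wrist's pose just before it. get_calibration takes no time and is no camera call; for the wrist camera it gives the pose at the moment of the call.
- manip.sign_off(): hands the job in, once; it reports no verdict.
The state is a dict: "t": time; "q": joint angles; "qd": joint speeds; "tau": joint torques, N m; "tcp_pos": TCP position; "tool_rot": TCP orientation; "force": force on the tool from outside, world axes, zero at the start; "ft_torque": the same for the moment, N m; "finger_gap": opening from 0.0 (shut) to 1.0 (fully open).
Only numpy, scipy, OpenCV 4.12 (cv2) and the standard library are available. Lean on these libraries where they do the work, as an engineer would, in place of code of your own. Each camera call takes 0.05 s, during which the arm holds its last target.

## Working session

There is one attempt and no reset: what is moved stays moved. The work goes in short steps, Python scripts to look and compute and a tool call to move; the robot and the scene stay as the last step left them, time stands still between calls to the robot, and variables do not carry over. Pictures are saved under pics/ and viewed, and the job is handed in when it is done.

Besides the shell and the picture viewer there is one more tool, called after "Request:" by a JSON object that holds its "fn" and its "kwargs", one argument or row to a line. move_arm: Moves the arm, as the interface text tells. Its arguments: {"type":"object","properties":{"deltas":{"type":"array","items":{"type":"array","items":{"type":"number"}}},"force":{"type":"number"}},"required":["deltas"]}

```bash
mkdir -p pics
cat > h.py <<'E'
import numpy as np, cv2
from station import manip
def snap(n,tag):
    c=manip.get_calibration(n); im,d=manip.snapshot(n)
    cv2.imwrite(f'pics/{tag}.png',im[:,:,::-1]); np.savez(f'pics/{tag}.npz',im=im,d=d,pose=c['pose'],v=c['vfov'],cx=c['cx'],cy=c['cy'])
    return im,d,c
def cloud(tag):
    z=np.load(f'pics/{tag}.npz'); d=z['d']; f=192/np.tan(np.radians(float(z['v']))/2)
    v,u=np.mgrid[:384,:512]; p=np.stack([(u-z['cx'])/f*d,(v-z['cy'])/f*d,d],-1)
    P=np.array(z['pose']); w=p@P[:3,:3].T+P[:3,3]; w[d==0]=np.nan
    return z['im'],w
E
python3 - <<'E'
from h import *
s=manip.sense(); print(s)
for n in ['scene','side','wrist']:
    _,_,c=snap(n,n+'0'); print(n,c)
E
```

```text
{'t': 0.0, 'q': array([ 1.06550383e+00,  5.28467897e-01,  1.43391270e+00,  1.40968251e-05,
        1.18143497e+00, -1.78490365e-01]), 'qd': array([-6.03188089e-04, -1.71799454e-05,  1.97702850e-03,  5.95078666e-04,
        1.18947143e-03, -1.17886746e-03]), 'tau': array([ 1.32849345e-03, -4.42349160e+01, -1.78025812e+01, -3.73176408e-04,
        8.39707878e-03, -6.94664720e-06]), 'tcp_pos': array([0.20024989, 0.59130472, 0.24132925]), 'tool_rot': array([ 1.62677449e-01,  9.86678677e-01, -1.04494132e-03, -3.78777804e-04]), 'force': array([-0.39148192,  0.60435381, -0.39179899]), 'ft_torque': array([0.00396035, 0.01030232, 0.01003929]), 'finger_gap': 0.997885534125589}
scene {'vfov': 44.27917595679192, 'cx': 258.589946575961, 'cy': 189.4628397446237, 'pose': array([[-0.21245227,  0.84486176, -0.49099149,  1.13123506],
       [ 0.97716049,  0.18606289, -0.10265461,  0.12482496],
       [ 0.00462634, -0.5015867 , -0.86509501,  0.99705514],
       [ 0.        ,  0.        ,  0.        ,  1.        ]])}
side {'vfov': 54.23733302291329, 'cx': 256.5255585752878, 'cy': 192.3553408562256, 'pose': array([[-0.99293345, -0.03747265,  0.11260092,  0.49636428],
       [-0.11584406,  0.5119834 , -0.85114814,  0.84554318],
       [-0.02575503, -0.8581776 , -0.51270643,  0.57194259],
       [ 0.        ,  0.        ,  0.        ,  1.        ]])}
wrist {'vfov': 59.86759483970705, 'cx': 258.90671305620583, 'cy': 192.87697112782018, 'pose': array([[ 3.20386540e-01,  9.04762743e-01,  2.80636498e-01,
         1.29233360e-01],
       [ 9.47286889e-01, -3.05966205e-01, -9.50380489e-02,
         6.15965231e-01],
       [-1.21601536e-04,  2.96292187e-01, -9.55097338e-01,
         3.73190513e-01],
       [ 0.00000000e+00,  0.00000000e+00,  0.00000000e+00,
         1.00000000e+00]])}
```

View pics/scene0.png

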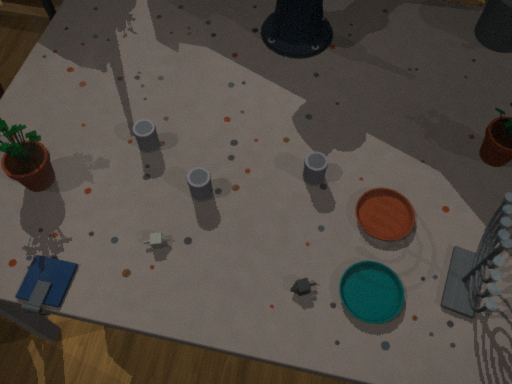

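View pics/side0.png

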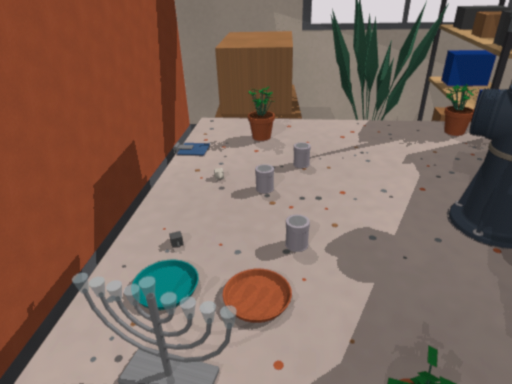

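View pics/wrist0.png

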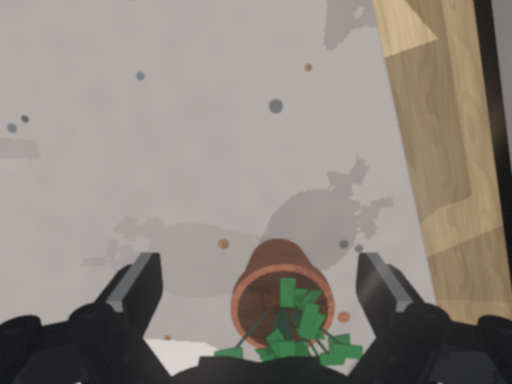

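The scene view shows three grey tins at (146,133), (200,183) and (316,168). The terracotta saucer is at (385,216), and its teal look-alike is at (372,292). The round terracotta objects at (27,163) and (497,140) are plant pots, and the second one is under the gripper. There is a menorah at (470,280), near the saucers. I choose the orange saucer at (385,216).

```bash
cat > m.py <<'E'
from h import *
def tins(tag, guesses):
    im,w=cloud(tag)
    x,y,z=w[...,0],w[...,1],w[...,2]
    for g in guesses:
        m=(np.hypot(x-g[0],y-g[1])<0.06)
        top=m&(z>0.055)&(z<0.085)
        zt=np.median(z[top]) ; t=top&(abs(z-zt)<0.004)
        (cx,cy),r=cv2.minEnclosingCircle(w[t][:,:2].astype(np.float32)*1000)
        print(tag,'tin',np.round([cx/1000,cy/1000,r/1000,zt],4),t.sum())
def at(tag,u,v):
    im,w=cloud(tag); return np.round(w[v,u],3)
E
python3 - <<'E'
from m import *
for u,v in [(146,126),(200,176),(316,160),(385,216),(372,292),(27,163),(497,140),(460,280),(497,205),(155,239),(304,287)]: print(u,v,at('scene0',u,v))
print('side')
for u,v in [(302,149),(265,171),(297,222),(257,293),(165,285)]: print(u,v,at('side0',u,v))
for t,pts in [('scene0',[(146,126),(200,176),(316,160)]),('side0',[(302,149),(265,171),(297,222)])]:
    tins(t,[at(t,*p)[:2] for p in pts])
for t,p in [('scene0',(385,216)),('side0',(257,293))]:
    im,w=cloud(t); c=at(t,*p)
    hsv=cv2.cvtColor(im,cv2.COLOR_RGB2HSV); m=(hsv[...,1]>120)&(hsv[...,0]<20)&(np.hypot(w[...,0]-c[0],w[...,1]-c[1])<0.12)
    q=w[m]; rim=q[q[:,2]>0.014]; 
    (x,y),r=cv2.minEnclosingCircle(rim[:,:2].astype(np.float32)*1000); print(t,'saucer',x,y,r,np.percentile(q[:,2],[5,50,95]),len(rim))
a=cv2.imread('pics/scene0.png')[100:330,120:440]; cv2.imwrite('pics/crop0.png',cv2.resize(a,None,fx=2.4,fy=2.4))
E
```

```text
146 126 [ 0.49  -0.293  0.072]
200 176 [ 0.598 -0.125  0.069]
316 160 [0.499 0.13  0.072]
385 216 [0.576 0.313 0.008]
372 292 [0.765 0.301 0.004]
27 163 [ 0.664 -0.514  0.093]
497 140 [0.365 0.539 0.094]
460 280 [0.7   0.485 0.011]
497 205 [0.485 0.575 0.001]
155 239 [ 0.756 -0.19   0.027]
304 287 [0.793 0.155 0.025]
side
302 149 [ 0.492 -0.271  0.069]
265 171 [ 0.596 -0.109  0.07 ]
297 222 [0.498 0.136 0.069]
257 293 [0.574 0.3   0.005]
165 285 [0.768 0.298 0.007]
scene0 tin [ 0.4939 -0.2999  0.0287  0.0691] 325
scene0 tin [ 0.6019 -0.1295  0.0289  0.0691] 390
scene0 tin [0.4995 0.13   0.0283 0.069 ] 361
side0 tin [ 0.4924 -0.2966  0.0294  0.0684] 107
side0 tin [ 0.6007 -0.1277  0.0293  0.0688] 149
side0 tin [0.4973 0.1309 0.0292 0.0691] 288
scene0 saucer 574.1535034179688 308.4266357421875 70.07713317871094 [0.00242994 0.0060839  0.01776223] 374
side0 saucer 572.6026611328125 310.2173767089844 69.46700286865234 [0.00404075 0.00604405 0.01738171] 435
```

View pics/crop0.png

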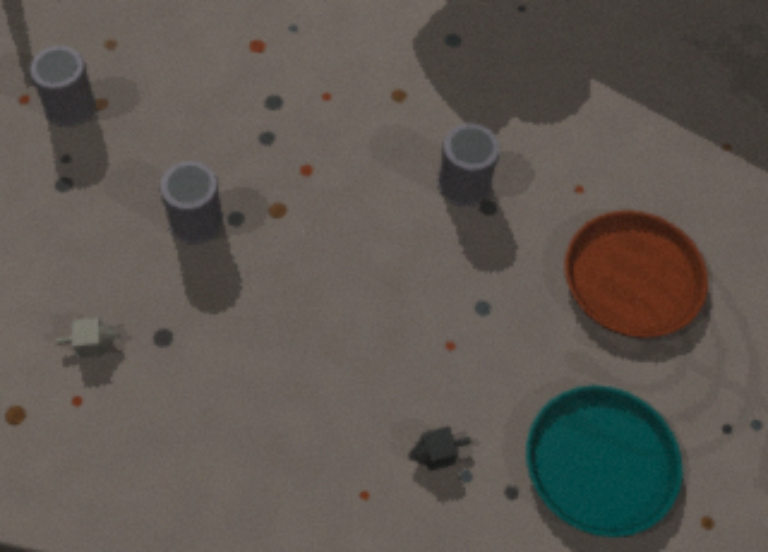

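Both views agree. The tins are at (0.498,0.130), (0.601,-0.128) and (0.493,-0.298), with tops at about 0.069. The terracotta saucer is at (0.573,0.309). The crop confirms the orange dish at crop (637,272). I'll start with the nearest tin.

```bash
cat > g.py <<'E'
import sys
from h import *
from scipy.spatial.transform import Rotation as R
s=manip.sense(); r=R.from_quat(s['tool_rot']); 
t=np.array([float(a) for a in sys.argv[1:4]])
print('t',round(s['t'],2),'tcp',np.round(s['tcp_pos'],4),'rot',np.round(r.as_matrix()[:,0],3),'F',np.round(s['force'],2),'gap',round(s['finger_gap'],3))
if len(t)==3:
    d=t-s['tcp_pos']; print('units',np.round(r.inv().apply(d)/0.4,4),'dist',np.linalg.norm(d))
E
python3 g.py 0.498 0.1305 0.15; python3 g.py 0.498 0.1305 0.20
```

```text
t 0.15 tcp [0.2003 0.5914 0.2415] rot [-0.947  0.321  0.   ] F [ 0.   -0.46 -0.36] gap 1.001
units [-1.0748 -0.8521  0.23  ] dist 0.556284448933084
t 0.15 tcp [0.2003 0.5914 0.2415] rot [-0.947  0.321  0.   ] F [ 0.   -0.46 -0.36] gap 1.001
units [-1.0747 -0.8523  0.105 ] dist 0.5502704485253914
```

Request:
{"fn": "move_arm", "kwargs": {
  "deltas": [
    [-0.05,-0.04,0,0,100],
    [-0.12,-0.1,0,0,100],
    [-0.2,-0.16,0.02,0,100],
    [-0.28,-0.22,0.03,0,100],
    [-0.36,-0.28,0.04,0,100],
    [-0.44,-0.35,0.05,0,100],
    [-0.52,-0.41,0.05,0,100],
    [-0.6,-0.48,0.05,0,100]
  ],
  "force": 50
}}

```text
t: 0.82
tcp_pos: [0.3666, 0.3322, 0.222]
tool_rot: [0.162, 0.987, -0.0, -0.0]
force: [0.3, -0.1, -0.1]
finger_gap: 0.998
```

```bash
python3 g.py 0.498 0.1305 0.15
```

```text
t 0.82 tcp [0.3666 0.3322 0.222 ] rot [-0.947  0.321  0.   ] F [ 0.32 -0.08 -0.06] gap 0.998
units [-0.4728 -0.3722  0.18  ] dist 0.25124163769239016
```

Request:
{"fn": "move_arm", "kwargs": {
  "deltas": [
    [-0.07,-0.05,0.02,0,100],
    [-0.14,-0.11,0.05,0,100],
    [-0.22,-0.17,0.08,0,100],
    [-0.3,-0.235,0.12,0,100],
    [-0.37,-0.29,0.15,0,100],
    [-0.43,-0.34,0.17,0,100],
    [-0.473,-0.372,0.18,0,100],
    [-0.473,-0.372,0.18,0,100]
  ]
}}

```text
t: 1.48
tcp_pos: [0.5001, 0.1286, 0.1493]
tool_rot: [0.165, 0.986, -0.0, 0.001]
force: [1.8, -0.1, -0.2]
finger_gap: 0.999
```

```bash
python3 - <<'E'
from h import *
from m import *
snap('wrist','w1'); tins('w1',[(0.498,0.1305)])
E
python3 g.py 0.498 0.1305 0.04
```

```text
w1 tin [0.4971 0.1301 0.0279 0.0701] 5050
t 1.53 tcp [0.4984 0.1303 0.1496] rot [-0.946  0.325  0.   ] F [-0.59 -1.3   0.3 ] gap 1.003
units [0.0011 0.0003 0.2741] dist 0.10962288711546903
```

View pics/w1.png

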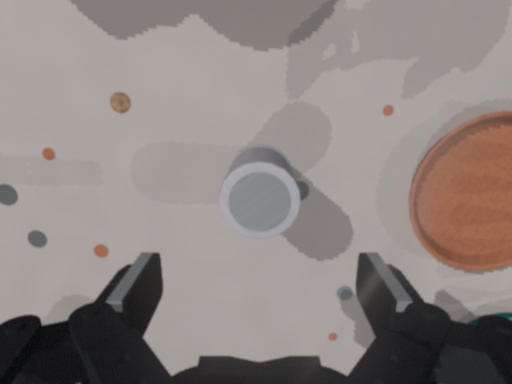

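The wrist view shows tin 1 at (260,198), centred between the fingers, with the saucer at the right (490,190). The wrist measurement agrees with the tin centre to about 1 mm and puts the top at 0.070. I'll go straight down and grip it.

Request:
{"fn": "move_arm", "kwargs": {
  "deltas": [
    [0,0,0.04,0,100],
    [0,0,0.09,0,100],
    [0,0,0.15,0,100],
    [0,0,0.2,0,100],
    [0,0,0.24,0,100],
    [0,0,0.265,0,100],
    [0,0,0.273,0,100],
    [0,0,0.273,0,90]
  ],
  "force": 50
}}

```text
t: 2.2
tcp_pos: [0.4965, 0.1328, 0.0407]
tool_rot: [0.162, 0.987, -0.0, -0.001]
force: [0.2, 0.7, 0.0]
finger_gap: 0.901
```

Request:
{"fn": "move_arm", "kwargs": {
  "deltas": [
    [0,0,0,0,75],
    [0,0,0,0,65],
    [0,0,0,0,50],
    [0,0,0,0,50],
    [0,0,0,0,50],
    [0,0,0,0,50],
    [0,0,0,0,50],
    [0,0,0,0,50]
  ],
  "force": 50
}}

```text
t: 2.87
tcp_pos: [0.498, 0.1323, 0.0423]
tool_rot: [0.163, 0.987, 0.0, 0.001]
force: [-0.5, 1.5, 5.9]
finger_gap: 0.64
```

```bash
python3 g.py 0.498 0.1305 0.09
```

```text
t 2.87 tcp [0.498  0.1323 0.0423] rot [-0.947  0.321 -0.002] F [-0.53  1.48  5.89] gap 0.64
units [-0.0017 -0.0041 -0.1191] dist 0.04768424644718118
```

Request:
{"fn": "move_arm", "kwargs": {
  "deltas": [
    [0,0,-0.01,0,50],
    [0,0,-0.03,0,50],
    [0,0,-0.06,0,50],
    [0,0,-0.09,0,50],
    [0,0,-0.11,0,50],
    [0,0,-0.12,0,50],
    [0,0,-0.12,0,50],
    [0,0,-0.12,0,50]
  ]
}}

```text
t: 3.53
tcp_pos: [0.4972, 0.1321, 0.0893]
tool_rot: [0.163, 0.987, 0.0, 0.0]
force: [-0.2, -0.6, -0.7]
finger_gap: 0.642
```

Request:
{"fn": "move_arm", "kwargs": {
  "deltas": [
    [0,0,0,0,50],
    [0,0,0,0,50],
    [0,0,0,0,50],
    [0,0,0,0,50],
    [0,0,0,0,50],
    [0,0,0,0,50],
    [0,0,0,0,50],
    [0,0,0,0,50]
  ]
}}

```text
t: 4.2
tcp_pos: [0.4973, 0.1321, 0.0891]
tool_rot: [0.163, 0.987, -0.0, -0.0]
force: [0.0, -0.5, -0.6]
finger_gap: 0.641
```

```bash
python3 g.py 0.498 0.1305 0.0428;python3 - <<'E'
from h import *
snap('side','s2')
E
```

```text
t 4.2 tcp [0.4973 0.1321 0.0891] rot [-0.947  0.321  0.   ] F [ 0.03 -0.46 -0.62] gap 0.641
units [-0.003  -0.0032  0.1157] dist 0.04632388356331956
```

View pics/s2.png

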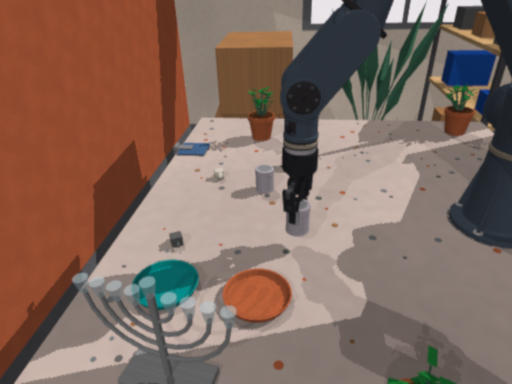

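Tin 1 is lifted clear at about (298,215), and the force of -0.6 N means it is empty. I'll set it back down.

Request:
{"fn": "move_arm", "kwargs": {
  "deltas": [
    [0,0,0.02,0,50],
    [0,0,0.05,0,50],
    [0,0,0.08,0,50],
    [0,0,0.1,0,50],
    [0,0,0.112,0,50],
    [0,0,0.117,0,50],
    [0,0,0.119,0,50],
    [0,0,0.119,0,50]
  ]
}}

```text
t: 4.92
tcp_pos: [0.4966, 0.1321, 0.0424]
tool_rot: [0.163, 0.987, -0.0, -0.0]
force: [-2.9, -1.2, 8.6]
finger_gap: 0.646
```

Request:
{"fn": "move_arm", "kwargs": {
  "deltas": [
    [0,0,0,0,66],
    [0,0,0,0,75],
    [0,0,0,0,100],
    [0,0,0,0,100],
    [0,0,0,0,100],
    [0,0,0,0,100],
    [0,0,0,0,100],
    [0,0,-0.02,0,100]
  ]
}}

```text
t: 5.58
tcp_pos: [0.4963, 0.132, 0.0487]
tool_rot: [0.163, 0.987, -0.0, -0.001]
force: [-0.6, 0.1, -0.3]
finger_gap: 0.997
```

Request:
{"fn": "move_arm", "kwargs": {
  "deltas": [
    [0,0,-0.03,0,100],
    [0,0,-0.08,0,100],
    [0,0,-0.15,0,100],
    [0,0,-0.22,0,100],
    [0,0,-0.28,0,100],
    [0,0,-0.32,0,100],
    [0,0,-0.33,0,100],
    [0,0,-0.33,0,100]
  ]
}}

```text
t: 6.25
tcp_pos: [0.498, 0.1322, 0.1831]
tool_rot: [0.163, 0.987, 0.0, 0.002]
force: [0.1, -0.2, 0.3]
finger_gap: 1.0
```

```bash
python3 - <<'E'
from m import *
snap('wrist','w3'); tins('w3',[(0.498,0.1305)])
E
python3 g.py 0.6005 -0.1285 0.15
```

```text
w3 tin [0.4968 0.1324 0.0278 0.0701] 3874
t 6.3 tcp [0.4971 0.1321 0.1818] rot [-0.947  0.321 -0.001] F [ 0.24  0.86 -0.46] gap 1.0
units [-0.4538 -0.5341  0.0797] dist 0.28215514659675917
```

View pics/w3.png

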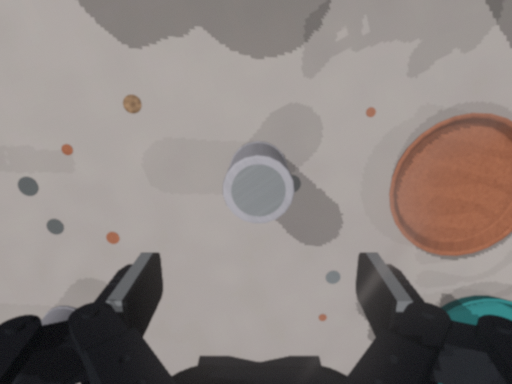

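Tin 1 stands upright at (259,187), measured at (0.497,0.132). Next is tin 2.

Request:
{"fn": "move_arm", "kwargs": {
  "deltas": [
    [-0.04,-0.05,0,0,100],
    [-0.1,-0.12,0,0,100],
    [-0.165,-0.2,0.01,0,100],
    [-0.23,-0.275,0.03,0,100],
    [-0.3,-0.35,0.05,0,100],
    [-0.36,-0.43,0.07,0,100],
    [-0.42,-0.5,0.08,0,100],
    [-0.454,-0.534,0.08,0,100]
  ]
}}

```text
t: 6.97
tcp_pos: [0.6005, -0.1326, 0.1462]
tool_rot: [0.164, 0.986, -0.0, -0.002]
force: [1.0, -0.3, 0.7]
finger_gap: 1.001
```

```bash
python3 - <<'E'
from m import *
snap('wrist','w4'); tins('w4',[(0.6005,-0.1285)])
E
python3 g.py 0.6005 -0.1285 0.0405
```

```text
w4 tin [ 0.5997 -0.1292  0.0279  0.0701] 5149
t 7.02 tcp [ 0.6027 -0.1351  0.1469] rot [-0.946  0.326 -0.001] F [ 2.13 -1.7  -0.12] gap 1.002
units [0.0109 0.0143 0.266 ] dist 0.10662665775452632
```

Request:
{"fn": "move_arm", "kwargs": {
  "deltas": [
    [0,0,0,0,100],
    [0,0,0,0,100],
    [0,0,0.03,0,100],
    [0,0,0.06,0,100],
    [0,0,0.09,0,100],
    [0,0,0.11,0,100],
    [0,0,0.12,0,100],
    [0,0,0.12,0,100]
  ]
}}

```text
t: 7.68
tcp_pos: [0.5997, -0.1276, 0.0998]
tool_rot: [0.162, 0.987, 0.0, -0.002]
force: [1.0, -0.0, -0.1]
finger_gap: 0.997
```

```bash
python3 g.py 0.6 -0.129 0.0405
```

```text
t 7.68 tcp [ 0.5997 -0.1276  0.0998] rot [-0.947  0.32   0.003] F [ 0.98 -0.01 -0.1 ] gap 0.997
units [-0.0023 -0.003   0.1482] dist 0.05930668602613893
```

Request:
{"fn": "move_arm", "kwargs": {
  "deltas": [
    [0,0,0.03,0,100],
    [-0.001,-0.002,0.07,0,100],
    [-0.001,-0.002,0.11,0,100],
    [-0.001,-0.002,0.14,0,100],
    [-0.001,-0.002,0.147,0,100],
    [-0.001,-0.002,0.147,0,80],
    [-0.001,-0.002,0.147,0,65],
    [-0.001,-0.002,0.147,0,50]
  ],
  "force": 60
}}

```text
t: 8.35
tcp_pos: [0.6017, -0.1297, 0.0439]
tool_rot: [0.163, 0.987, -0.0, 0.001]
force: [1.7, 1.2, 1.0]
finger_gap: 0.644
```

Request:
{"fn": "move_arm", "kwargs": {
  "deltas": [
    [0,0,0,0,50],
    [0,0,0,0,50],
    [0,0,0,0,50],
    [0,0,0,0,50],
    [0,0,-0.01,0,50],
    [0,0,-0.03,0,50],
    [0,0,-0.06,0,50],
    [0,0,-0.09,0,50]
  ]
}}

```text
t: 9.02
tcp_pos: [0.6004, -0.1292, 0.0794]
tool_rot: [0.163, 0.987, 0.0, -0.001]
force: [0.0, -1.0, 0.6]
finger_gap: 0.64
```

Request:
{"fn": "move_arm", "kwargs": {
  "deltas": [
    [0,0,-0.02,0,50],
    [0,0,-0.03,0,50],
    [0,0,-0.03,0,50],
    [0,0,-0.03,0,50],
    [0,0,-0.03,0,50],
    [0,0,-0.03,0,50],
    [0,0,-0.03,0,50],
    [0,0,-0.03,0,50]
  ]
}}

```text
t: 9.68
tcp_pos: [0.6005, -0.1293, 0.0902]
tool_rot: [0.163, 0.987, 0.0, -0.0]
force: [0.1, -0.4, -1.1]
finger_gap: 0.639
```

```bash
python3 g.py 0.6 -0.129 0.0405
python3 - <<'E'
from h import *
snap('side','s5')
E
```

```text
t 9.68 tcp [ 0.6005 -0.1293  0.0902] rot [-0.947  0.321  0.001] F [ 0.11 -0.41 -1.07] gap 0.639
units [0.0013 0.0002 0.1242] dist 0.04970208239925434
```

View pics/s5.png

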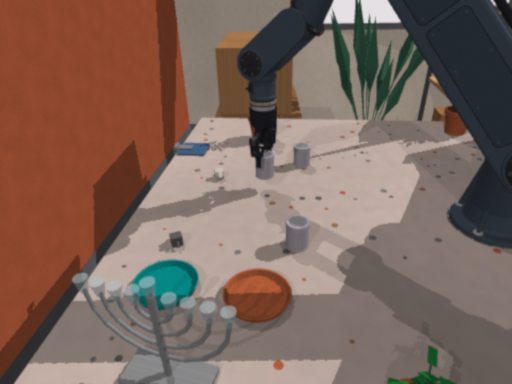

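Tin 2 is lifted, seen at (265,163), and reads only about -1 N, so it is empty too. By elimination tin 3 should be the full one, and I'll confirm that when I lift it. First I'll put tin 2 down.

Request:
{"fn": "move_arm", "kwargs": {
  "deltas": [
    [0,0,0.02,0,50],
    [0,0,0.05,0,50],
    [0,0,0.08,0,50],
    [0,0,0.1,0,50],
    [0,0,0.112,0,50],
    [0,0,0.117,0,50],
    [0,0,0.119,0,50],
    [0,0,0.119,0,50]
  ]
}}

```text
t: 10.4
tcp_pos: [0.5995, -0.1288, 0.0438]
tool_rot: [0.163, 0.987, 0.0, -0.002]
force: [-3.8, 2.0, 7.9]
finger_gap: 0.642
```

Request:
{"fn": "move_arm", "kwargs": {
  "deltas": [
    [0,0,0,0,66],
    [0,0,0,0,75],
    [0,0,0,0,100],
    [0,0,0,0,100],
    [0,0,0,0,100],
    [0,0,0,0,100],
    [0,0,0,0,100],
    [0,0,-0.02,0,100]
  ]
}}

```text
t: 11.07
tcp_pos: [0.5997, -0.129, 0.0499]
tool_rot: [0.163, 0.987, 0.0, -0.002]
force: [0.8, 0.4, 0.0]
finger_gap: 0.996
```

Request:
{"fn": "move_arm", "kwargs": {
  "deltas": [
    [0,0,-0.03,0,100],
    [0,0,-0.08,0,100],
    [0,0,-0.15,0,100],
    [0,0,-0.22,0,100],
    [0,0,-0.28,0,100],
    [0,0,-0.32,0,100],
    [0,0,-0.33,0,100],
    [0,0,-0.33,0,100]
  ]
}}

```text
t: 11.73
tcp_pos: [0.6018, -0.1297, 0.1857]
tool_rot: [0.163, 0.987, -0.001, 0.002]
force: [0.5, -0.4, -0.4]
finger_gap: 1.0
```

```bash
python3 - <<'E'
from m import *
snap('wrist','w6'); tins('w6',[(0.6005,-0.129)])
E
python3 g.py 0.493 -0.298 0.15
```

```text
w6 tin [ 0.5982 -0.128   0.0278  0.0701] 3839
t 11.78 tcp [ 0.6008 -0.1294  0.184 ] rot [-0.947  0.321 -0.001] F [-1.    0.3  -0.41] gap 0.999
units [ 0.12   -0.4858  0.0848] dist 0.2030190383137725
```

View pics/w6.png

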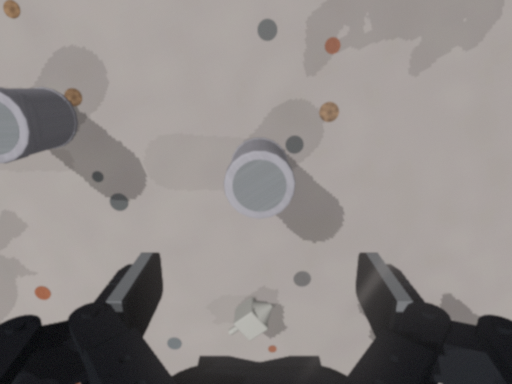

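Tin 2 stands upright at (260,180), and tin 3 is at the left edge. I'll go to tin 3.

Request:
{"fn": "move_arm", "kwargs": {
  "deltas": [
    [0.01,-0.05,0,0,100],
    [0.03,-0.13,0.01,0,100],
    [0.05,-0.22,0.03,0,100],
    [0.075,-0.31,0.05,0,100],
    [0.1,-0.4,0.07,0,100],
    [0.115,-0.46,0.08,0,100],
    [0.12,-0.486,0.085,0,100],
    [0.12,-0.486,0.085,0,100]
  ]
}}

```text
t: 12.45
tcp_pos: [0.4911, -0.2995, 0.1474]
tool_rot: [0.165, 0.986, 0.001, -0.001]
force: [0.5, 0.7, 1.0]
finger_gap: 1.0
```

```bash
python3 - <<'E'
from m import *
snap('wrist','w7'); tins('w7',[(0.493,-0.298)])
E
python3 g.py 0.493 -0.298 0.0405
```

```text
w7 tin [ 0.4921 -0.3002  0.0279  0.0701] 5043
t 12.5 tcp [ 0.4922 -0.2981  0.1479] rot [-0.946  0.323  0.002] F [0.25 0.19 0.48] gap 1.002
units [-0.0025  0.0006  0.2685] dist 0.10740072895677796
```

View pics/w7.png

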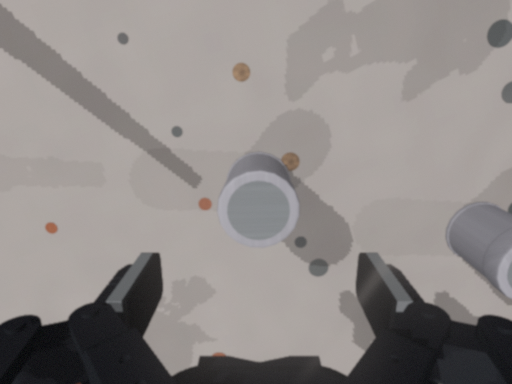

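Tin 3 is at (259,207), with its centre about 2 mm toward -y of the tool. I'll correct for that while descending, then grip.

Request:
{"fn": "move_arm", "kwargs": {
  "deltas": [
    [0,-0.004,0.04,0,100],
    [0,-0.004,0.09,0,100],
    [0,-0.004,0.15,0,100],
    [0,-0.004,0.2,0,100],
    [0,-0.004,0.24,0,100],
    [0,-0.004,0.262,0,100],
    [0,-0.004,0.268,0,100],
    [0,-0.004,0.268,0,90]
  ],
  "force": 80
}}

```text
t: 13.17
tcp_pos: [0.4929, -0.2984, 0.0415]
tool_rot: [0.162, 0.987, 0.0, -0.0]
force: [0.0, -0.5, -0.1]
finger_gap: 0.901
```

Request:
{"fn": "move_arm", "kwargs": {
  "deltas": [
    [0,0,0,0,75],
    [0,0,0,0,65],
    [0,0,0,0,50],
    [0,0,0,0,50],
    [0,0,0,0,50],
    [0,0,0,0,50],
    [0,0,0,0,50],
    [0,0,-0.01,0,50]
  ],
  "force": 80
}}

```text
t: 13.83
tcp_pos: [0.4922, -0.2994, 0.046]
tool_rot: [0.163, 0.987, 0.0, -0.0]
force: [-1.4, -0.2, -5.5]
finger_gap: 0.637
```

Request:
{"fn": "move_arm", "kwargs": {
  "deltas": [
    [0,0,-0.01,0,50],
    [0,0,-0.03,0,50],
    [0,0,-0.06,0,50],
    [0,0,-0.09,0,50],
    [0,0,-0.11,0,50],
    [0,0,-0.11,0,50],
    [0,0,-0.11,0,50],
    [0,0,-0.11,0,50]
  ]
}}

```text
t: 14.5
tcp_pos: [0.4922, -0.2994, 0.09]
tool_rot: [0.163, 0.987, 0.0, -0.0]
force: [0.4, -0.5, -6.6]
finger_gap: 0.636
```

```bash
python3 g.py 0.5735 0.309 0.19
python3 - <<'E'
from h import *
snap('side','s8')
E
```

```text
t 14.5 tcp [ 0.4922 -0.2994  0.09  ] rot [-0.947  0.321  0.   ] F [ 0.41 -0.46 -6.58] gap 0.636
units [ 0.2958  1.5057 -0.2498] dist 0.6218842075089133
```

View pics/s8.png

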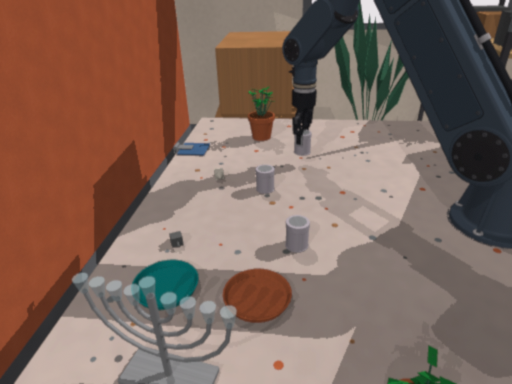

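The full 6.6 N weight shows, so tin 3 is the full one and it is lifted, seen at (302,143). Before carrying it I'll check how far the menorah stands from the saucer.

Run:
```python
from h import *
for t in ['scene0','side0']:
    im,w=cloud(t); m=(w[...,2]>0.03)&(w[...,2]<0.5)&(w[...,0]>0.45)&(w[...,0]<0.95)&(w[...,1]>0.22)&(w[...,1]<0.75)
    q=w[m]; d=np.hypot(q[:,0]-.5735,q[:,1]-.309); print(t,len(q),np.percentile(q,[1,99],axis=0).round(3).tolist(),'near',np.percentile(d,[0,1,5]).round(3), q[d.argmin()].round(3))
```

```text
scene0 2468 [[0.582, 0.465, 0.049], [0.818, 0.515, 0.213]] near [0.194 0.196 0.2  ] [0.609 0.5   0.188]
side0 5175 [[0.577, 0.47, 0.046], [0.813, 0.523, 0.213]] near [0.193 0.198 0.205] [0.608 0.499 0.191]
```

Request:
{"fn": "move_arm", "kwargs": {
  "deltas": [
    [0,0,-0.03,0,50],
    [0,0.02,-0.09,0,50],
    [0.01,0.07,-0.15,0,50],
    [0.03,0.13,-0.2,0,50],
    [0.04,0.2,-0.24,0,50],
    [0.055,0.27,-0.25,0,50],
    [0.07,0.34,-0.25,0,50],
    [0.08,0.41,-0.25,0,50]
  ]
}}

```text
t: 15.22
tcp_pos: [0.5142, -0.1325, 0.191]
tool_rot: [0.163, 0.987, -0.0, 0.0]
force: [0.2, 0.5, -7.0]
finger_gap: 0.636
```

```bash
python3 g.py 0.5735 0.309 0.19
```

```text
t 15.22 tcp [ 0.5142 -0.1325  0.191 ] rot [-0.947  0.321 -0.   ] F [ 0.17  0.49 -7.04] gap 0.636
units [0.2144 1.0928 0.0025] dist 0.44546338969805105
```

Request:
{"fn": "move_arm", "kwargs": {
  "deltas": [
    [0.015,0.07,0,0,50],
    [0.03,0.14,0,0,50],
    [0.045,0.22,0,0,50],
    [0.06,0.3,0,0,50],
    [0.075,0.38,0,0,50],
    [0.09,0.46,0,0,50],
    [0.105,0.54,0,0,50],
    [0.12,0.61,0,0,50]
  ]
}}

```text
t: 15.88
tcp_pos: [0.5473, 0.1146, 0.1903]
tool_rot: [0.162, 0.987, 0.0, -0.0]
force: [1.3, -0.1, -7.1]
finger_gap: 0.638
```

```bash
python3 g.py 0.5735 0.309 0.16
```

```text
t 15.88 tcp [0.5473 0.1146 0.1903] rot [-0.947  0.321  0.   ] F [ 1.3  -0.14 -7.1 ] gap 0.638
units [0.0938 0.4813 0.0759] dist 0.19846681667984986
```

Request:
{"fn": "move_arm", "kwargs": {
  "deltas": [
    [0.015,0.07,0,0,50],
    [0.03,0.14,0,0,50],
    [0.045,0.22,0.01,0,50],
    [0.06,0.3,0.02,0,50],
    [0.075,0.38,0.04,0,50],
    [0.088,0.44,0.06,0,50],
    [0.094,0.475,0.07,0,50],
    [0.094,0.481,0.076,0,50]
  ]
}}

```text
t: 16.55
tcp_pos: [0.573, 0.3095, 0.1586]
tool_rot: [0.161, 0.987, 0.0, -0.001]
force: [-0.2, -0.6, -7.4]
finger_gap: 0.635
```

Request:
{"fn": "move_arm", "kwargs": {
  "deltas": [
    [0,0,0,0,50],
    [0,0,0.02,0,50],
    [0,0,0.05,0,50],
    [0,0,0.08,0,50],
    [0,0,0.11,0,50],
    [0,0,0.13,0,50],
    [0,0,0.14,0,50],
    [0,0,0.14,0,50]
  ]
}}

```text
t: 17.22
tcp_pos: [0.5728, 0.3061, 0.1016]
tool_rot: [0.163, 0.987, -0.001, -0.002]
force: [0.5, -0.8, -6.1]
finger_gap: 0.641
```

```bash
python3 - <<'E'
from h import *
for n in ['scene','side','wrist']: snap(n,n+'9')
for t in ['scene9','side9','wrist9']:
    im,w=cloud(t); hsv=cv2.cvtColor(im,cv2.COLOR_RGB2HSV)
    m=(hsv[...,1]>110)&(hsv[...,0]<20)&(np.hypot(w[...,0]-.5735,w[...,1]-.309)<0.12)
    q=w[m]; rim=q[(q[:,2]>0.014)&(q[:,2]<.022)]
    if len(rim)>20: (x,y),r=cv2.minEnclosingCircle(rim[:,:2].astype(np.float32)*1000); print(t,'saucer',x,y,r,len(rim))
a=np.hstack([cv2.imread('pics/side9.png')[180:340,170:370],cv2.imread('pics/scene9.png')[110:270,300:500]]); cv2.imwrite('pics/c9.png',cv2.resize(a,None,fx=2,fy=2))
E
python3 g.py 0.5735 0.309 0.048
```

```text
scene9 saucer 573.7766723632812 309.3857421875 69.50872802734375 269
side9 saucer 572.9041137695312 309.9309387207031 69.55912780761719 370
wrist9 saucer 571.149658203125 309.64434814453125 68.30284881591797 2322
t 17.37 tcp [0.5743 0.3069 0.1039] rot [-0.947  0.321 -0.001] F [ 0.52 -0.49 -5.54] gap 0.641
units [0.0037 0.0041 0.1397] dist 0.05594231139420085
```

View pics/c9.png

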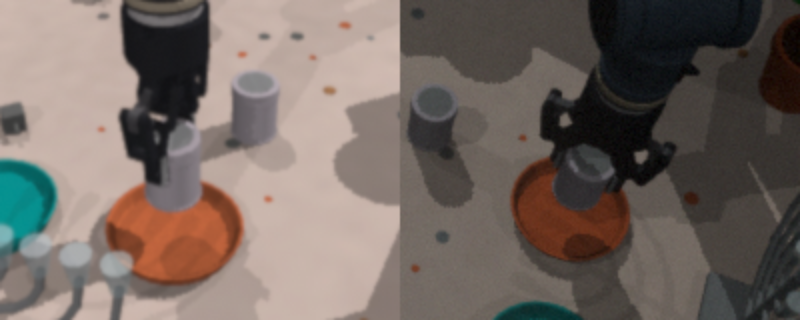

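The tin hangs upright over the terracotta saucer: crop (172,165) in the side view and (585,178) in the scene view. I'll lower it, slowly at the end.

Request:
{"fn": "move_arm", "kwargs": {
  "deltas": [
    [0,0.003,0.02,0,50],
    [0,0.003,0.045,0,50],
    [0,0.003,0.07,0,50],
    [0,0.003,0.09,0,50],
    [0,0.003,0.105,0,50],
    [0,0.003,0.115,0,50],
    [0,0.003,0.12,0,50],
    [0,0.003,0.12,0,50]
  ]
}}

```text
t: 18.03
tcp_pos: [0.5739, 0.3078, 0.0548]
tool_rot: [0.163, 0.987, -0.0, -0.0]
force: [0.4, -0.1, -6.5]
finger_gap: 0.64
```

```bash
python3 g.py 0.573 0.3095 0.048
```

```text
t 18.03 tcp [0.5739 0.3078 0.0548] rot [-0.947  0.321  0.001] F [ 0.4  -0.1  -6.53] gap 0.64
units [0.0035 0.0033 0.017 ] dist 0.007060599366428638
```

Request:
{"fn": "move_arm", "kwargs": {
  "deltas": [
    [0,0,0.003,0,50],
    [0,0,0.006,0,50],
    [0,0,0.009,0,50],
    [0,0,0.012,0,50],
    [0,0,0.014,0,50],
    [0,0,0.015,0,50],
    [0,0,0.015,0,50],
    [0,0,0.015,0,50]
  ]
}}

```text
t: 18.7
tcp_pos: [0.5742, 0.3079, 0.0497]
tool_rot: [0.163, 0.987, -0.0, 0.0]
force: [-0.3, 1.4, -5.7]
finger_gap: 0.64
```

```bash
python3 g.py 0.573 0.3095 0.048
```

```text
t 18.7 tcp [0.5742 0.3079 0.0497] rot [-0.947  0.321 -0.   ] F [-0.29  1.44 -5.71] gap 0.64
units [0.004  0.0028 0.0043] dist 0.0026002598493962644
```

Request:
{"fn": "move_arm", "kwargs": {
  "deltas": [
    [0,0,0.001,0,50],
    [0,0,0.002,0,50],
    [0,0,0.003,0,50],
    [0,0,0.004,0,50],
    [0,0,0.004,0,50],
    [0,0,0.004,0,50],
    [0,0,0.004,0,50],
    [0,0,0.004,0,50]
  ]
}}

```text
t: 19.37
tcp_pos: [0.5741, 0.308, 0.0496]
tool_rot: [0.163, 0.987, -0.0, 0.0]
force: [-4.3, -1.5, 7.1]
finger_gap: 0.639
```

The force went from -5.7 N to +7.1 N, so the tin rests on the saucer floor. I'll release slowly.

Request:
{"fn": "move_arm", "kwargs": {
  "deltas": [
    [0,0,0,0,64],
    [0,0,0,0,66],
    [0,0,0,0,70],
    [0,0,0,0,78],
    [0,0,0,0,90],
    [0,0,0,0,100],
    [0,0,0,0,100],
    [0,0,0,0,100]
  ]
}}

```text
t: 20.03
tcp_pos: [0.5743, 0.308, 0.0478]
tool_rot: [0.163, 0.987, 0.0, 0.0]
force: [-0.4, 0.1, 0.1]
finger_gap: 0.998
```

Request:
{"fn": "move_arm", "kwargs": {
  "deltas": [
    [0,0,-0.02,0,100],
    [0,0,-0.06,0,100],
    [0,0,-0.12,0,100],
    [0,0,-0.19,0,100],
    [0,0,-0.26,0,100],
    [0,0,-0.32,0,100],
    [0,0,-0.35,0,100],
    [0,0,-0.35,0,100]
  ]
}}

```text
t: 20.7
tcp_pos: [0.5762, 0.3087, 0.1919]
tool_rot: [0.163, 0.987, 0.002, 0.003]
force: [0.8, 0.2, 0.2]
finger_gap: 0.998
```

```bash
python3 - <<'E'
from m import *
for n in ['wrist','side']: snap(n,n+'10')
tins('wrist10',[(0.574,0.308)])
tins('side10',[(0.574,0.308),(.497,.132),(.6,-.129)])
for t in ['side10','wrist10']:
    im,w=cloud(t); hsv=cv2.cvtColor(im,cv2.COLOR_RGB2HSV)
    m=(hsv[...,1]>110)&(hsv[...,0]<20)&(np.hypot(w[...,0]-.5735,w[...,1]-.309)<0.12)
    q=w[m]; rim=q[(q[:,2]>0.014)&(q[:,2]<.022)]
    (x,y),r=cv2.minEnclosingCircle(rim[:,:2].astype(np.float32)*1000); print(t,'saucer',x,y,r,len(rim))
a=np.hstack([cv2.imread('pics/side10.png')[100:330,100:350],cv2.imread('pics/wrist10.png')[0:300:1,100:400][:230]]); cv2.imwrite('pics/c10.png',cv2.resize(a,None,fx=1.4,fy=1.4))
E
python3 g.py 0.573 0.3095 0.048
```

```text
wrist10 tin [0.5734 0.3089 0.0279 0.0761] 3821
side10 tin [0.5741 0.3098 0.0287 0.0752] 484
side10 tin [0.4993 0.1331 0.0292 0.069 ] 291
side10 tin [ 0.5872 -0.1047  0.0061  0.0663] 8
side10 saucer 572.5492553710938 310.95758056640625 69.38175201416016 370
wrist10 saucer 572.2833862304688 309.722412109375 67.90198516845703 1471
t 20.8 tcp [0.5737 0.3078 0.1877] rot [-0.947  0.321  0.   ] F [ 0.47 -0.02 -0.47] gap 1.0
units [0.003  0.0035 0.3492] dist 0.13969530080850145
```

View pics/c10.png

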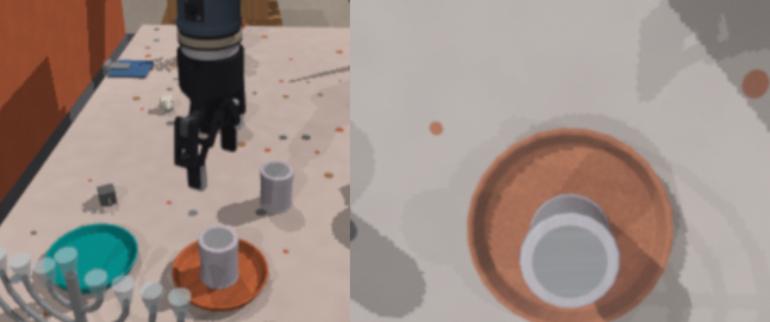

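The full tin stands upright in the saucer at crop (219,255), with its top at 0.076 and about 1–2 mm off centre. The arm hides tin 2 in this view, so I'll check it from the scene camera.

Run:
```python
from m import *
snap('scene','scene11'); tins('scene11',[(.6,-.129),(.497,.132),(.574,.309)])
```

```text
scene11 tin [ 0.5997 -0.1273  0.0281  0.0692] 377
scene11 tin [0.4982 0.1331 0.029  0.069 ] 363
scene11 tin [0.5757 0.3088 0.0284 0.075 ] 430
```

View pics/scene11.png

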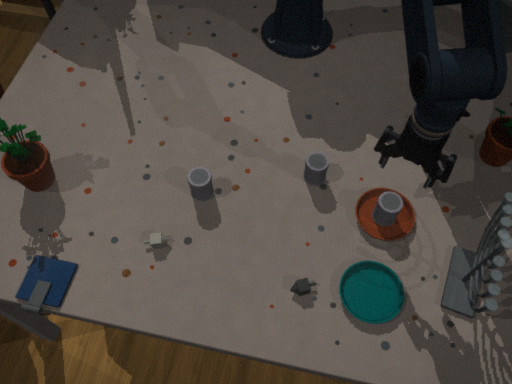

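The empty tins stand at (200,183) and (316,168), and the full tin is in the terracotta saucer at (388,208). The gripper is clear of everything, so I'll hand in.

```bash
python3 -c "
from station import manip
print(manip.sign_off())"
```

```text
the job is handed in; nothing more can be done
None
```

The full tin now stands upright in the terracotta saucer, and both empty tins are back upright on the sill. I handed the job in after about 21 s of the 64 s allowed; the hand-in reports no verdict.

- **Finding the full tin:** I lifted each tin and read the vertical force. They gave about -0.6 N, -1.1 N and -6.6 N, so the third one, which had stood at about (0.492, -0.300), was the full one.
- **Placing it:** I lowered it slowly until the force changed from -5.7 N to +7.1 N, showing the saucer floor was carrying it, then released and backed off.
- **Full tin, last check:** it is about 1–3 mm from the saucer centre (limit 32 mm), and its top is at about 0.075–0.076 m, as expected on the saucer floor. In the last images the gripper was clear of everything.
- **Empty tins, last check:** they stand at about (0.498, 0.133) and (0.600, -0.127), with tops at 0.069 m.
- **Disagreements:** the cameras differed by only 1–2 mm. The arm hid the second empty tin from the side camera at the end, so that camera's reading of it was unusable; I confirmed the tin with the scene camera instead.

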